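Run an amplifier up on the bench variable transformer

ROBOT

A 7-joint arm with a two-finger parallel gripper is mounted at the origin on the work surface. World frame = base frame: x ahead of the robot, y to its left, z up, the work surface at z = 0. Lengths are in mm, angles in rad, forces in N, time in s.
With the tool pointing down it reaches from about 400 to 875 mm from the base axis. Payload 6.5 kg.
Tool frame: the origin (TCP) lies at the very end of the fingers, on their centre line; the grasp point (between the pads) lies 19 mm behind it; z points along the fingers, y is the direction in which the jaws open and shut (so a half turn about z gives the same grasp; the last joint's range is limited). The gripper opens to 88 mm and grips with 3 to 60 N. Pads are 18 mm wide; open, the fingers measure 123 mm over their backs; the gripper's body (75 mm by 187 mm) begins 45 mm behind the grasp point.
Start: joints at [1.18, 0.536, -0.004, 1.538, 0.003, 1.067, -0.071], TCP at [207.423, -616.008, 238.716] pointing down, gripper open.
Joint ranges: [-2.7, 2.7], [-0.37, 2.16], [-1.27, 1.26], [0.24, 2.4], [-1.31, 4.45], [0.19, 1.91], [-2.76, 2.76]. Speed limits (rad/s): [2.39, 2.39, 3.14, 3.14, 3.14, 3.14, 3.14].

INTERFACE

Orientations are given as [roll, pitch, yaw] about the fixed x, y, z axes, in that order (R = Rz(yaw) Ry(pitch) Rx(roll)).
In Python, from station import state, camera, sign_off gives the robot as it stands.
- The arm moves only by the shell command python3 -m inch 'ROWS' [FORCE]. ROWS is text: rows parted by semicolons, each of 7 numbers parted by spaces: the turn, a rotation vector about the tool's x, y, z in rad, then the shift along the tool's x, y, z in m, then the closure, from 0 (fully open) to 1 (shut). In form: ax ay az x y z jaw; .... A call has 1 to 8 rows; each row shifts and turns the pose as measured when the row begins, along the tool's axes as they then stand; what a row does not reach is not made up. A row lasts 1/8 s, in which the tool goes at most 62.5 mm and 10.7 degrees, less where a joint would pass 70% of its speed; a pose out of reach is approached as far as the arm can. A call is refused whole if a number of a shift passes 0.0625 or a number of a turn 0.188, either way. A call with a gripper value outside its range is refused whole. The fingers move at their own pace and stop on an object; FORCE is the grip in N (left out, the last holds). Time passes only in rows, so rows that do not move let the fingers close. It gives the time, the measured TCP pose, the force and the opening at its end, in the units of the state.
- state(): the state, without advancing time (a new reading comes with each control period).
- camera(name): name is "scene" or "top" or "wrist"; returns a dict with "image" (384x512x3 uint8, red, green, blue), "depth" (384x512 float32, mm along the optical axis (not along the pixel's ray), 0 where there is no reading), "fx", "fy", "cx", "cy" (pixels), "pose" (4x4, takes a point from camera to world coordinates). Camera axes: x right, y down, z forward; pixel columns grow to the right and rows downward; lengths in mm; the calibration is good to about 2 mm. A picture is of the moment at which its call begins.
- sign_off(): hands the job in, once; it reports no verdict.
The state is a dict: "t": time; "joint_pos": joint angles; "joint_velocities": joint speeds; "joint_efforts": joint torques, N m; "tcp_pos": TCP position; "eef_rot": TCP orientation; "ft_force": force on the tool from outside, world axes, zero at the start; "ft_torque": the same for the moment, N m; "finger_gap": opening from 0.0 (shut) to 1.0 (fully open).
Only numpy, scipy, OpenCV 4.12 (cv2) and the standard library are available. Lean on these libraries where they do the work, as an engineer would, in place of code of your own. Each camera call takes 0.05 s, during which the arm holds its last target.

TASK

Bring the amplifier up on the variable transformer: push the handwheel round by a spoke with one finger down to its zero stop, then press the output rocker switch on, and then push a spoke the other way, slowly and steadily over about five seconds, until the pointer stands on the half-way mark of the scale, without running past it. Do not pinch or force the wheel, and leave the loose things on the bench as they are.

Things in the scene. Friction and masses are not known exactly. Their poses are not given: they have to be found in the camera images.
- case: variable transformer: fixed grey steel case, white deck 155 mm above the bench. Origin on the bench under the wheel's axis, z up, x from the switch strip towards the half-way mark. Spans x -175 to 130, y -130 to 130 mm. Black dial plate, 249 mm across, round the axis; the strip along the -x edge (robot's side) carries the rocker, a fuse cap 11 mm high and a small lamp
- dial_centre (a point): on the wheel's axis at mid-height of its spokes, 205 mm above the bench. Open handwheel over the deck: hub 44 mm across, top 11 mm above this point; round rim 172 mm outside, 148 mm inside diameter, 12 mm thick; three spokes. A finger goes down through a window between two spokes (radius 22 to 74 mm); under them 39 mm are free down to the pointer, 10 mm above the deck
- spokes: the wheel's three straight spokes, 120 deg apart, each 14 mm wide and 12 mm thick, from the hub to the rim; origin on the axis at their mid-height, z up; its x axis lies along the spoke that has the pointer right under it. It turns with the wheel. A finger force over 30 N on the wheel, as in a pinch, is too much
- wheel (a joint): angle of the handwheel in rad: 0 at the zero stop, growing clockwise seen from above, 2.4 with the pointer on the half-way mark, 4.8 at the upper stop. Its friction (about 0.2 Nm, some 4 N at 50 mm radius) holds it wherever it is left. With the output switched on, raising it faster than 2 rad/s is too fast
- half_mark (a point): half-way mark: the middle one of the three long white marks of the scale (zero, half, full; 15 x 3 mm), on the dial plate at 115 mm radius, along the case's +x; short marks between divide the scale. The flat white pointer lies under the wheel, 7 mm wide, its end showing outside the rim at 86 to 107 mm radius
- zero_mark (a point): zero mark: the long white mark at the counter-clockwise end of the scale, 115 mm radius, 2.4 rad counter-clockwise from the half-way mark
- rocker_on (a point): middle of the face of the ON half (case -y side, white bar on it) of the black rocker switch, 40 mm along the case's y, 24 mm along x. It pivots at its middle, 148 mm along case -x and 55 mm along -y from the wheel's axis. Face a shallow V: the ON half slopes up while off (end 20 mm above the deck) and lies level, 12 mm above the deck, when fully on; frame 5 mm high
- rocker (a joint): rocker angle in rad: 0 off, 0.40 fully on. Takes about 3 to 4 N on its ON half and stays where it is left
- multimeter: bystander: hand-held multimeter lying loose beside the case, 175 x 85 x 32 mm, origin under its middle, x along it
- capacitor: bystander: loose can capacitor standing upright beside the case, 35 mm across, 66 mm high, origin under its middle
- tape_roll: bystander: loose roll of tape lying flat, 92 mm across, 24 mm high, origin under its middle
- screwdriver: bystander: loose screwdriver lying on the bench, 190 mm long, x along it, handle to -x

How it is judged:
By the outcome, as a careful person would: the job done as asked, in the order asked, and still so for the second after the job is handed in, with the robot touching nothing.
It also fails if it takes over 61 s, if anything falls off the work surface, if the arm or the gripper's body presses on something with over 40 N, if the wrist force passes 120 N, or if a joint passes its speed limit or range.

## Working session

There is one attempt and no reset: what is moved stays moved. The work goes in short steps, Python scripts to look and compute and a shell command to move; the robot and the scene stay as the last step left them, time stands still between calls to the robot, and variables do not carry over. Pictures are saved under pics/ and viewed, and the job is handed in when it is done.

```bash
ls; mkdir -p pics
python3 - <<'E'
from station import state,camera
import cv2,numpy as np
print(state())
for n in("scene","top","wrist"):
    c=camera(n); cv2.imwrite(f"pics/{n}0.png",c["image"][:,:,::-1]); print(n,c["fx"],c["fy"],c["cx"],c["cy"],c["pose"])
E
```

```text
pics
{'t': 0.0, 'joint_pos': array([ 1.17979546,  0.53714316, -0.00444469,  1.53885023,  0.0026059 ,
        1.06728752, -0.07119058]), 'joint_velocities': array([ 0.00127185,  0.0001951 ,  0.00010431,  0.00080651,  0.00131395,
        0.00205006, -0.0013604 ]), 'joint_efforts': array([-6.31138646e-04, -5.70988655e+01,  9.90238711e-01, -2.51605207e+01,
       -5.63249190e-02,  1.80105062e-02,  1.75831728e-04]), 'tcp_pos': array([ 207.22255941, -615.44873242,  237.86285207]), 'eef_rot': array([-3.13991487e+00,  1.25762626e-04,  3.24890349e-01]), 'ft_force': array([-0.04524313,  0.6394575 , -0.59911514]), 'ft_torque': array([ 0.05513972, -0.06953326,  0.0173338 ]), 'finger_gap': 1.002730807646633}
scene 351.1202438136493 351.1202438136493 256.0267051142121 188.94801262134092 [[-2.33825331e-01  6.00390054e-01 -7.64759765e-01  1.24749560e+03]
 [ 9.72216542e-01  1.53268088e-01 -1.76929050e-01  1.62685658e+02]
 [ 1.09868253e-02 -7.84882588e-01 -6.19547103e-01  7.08160773e+02]
 [ 0.00000000e+00  0.00000000e+00  0.00000000e+00  1.00000000e+00]]
top 459.91430607262254 459.91430607262254 247.2482231700854 191.21006451117694 [[ 1.73785408e-02 -9.81989993e-01  1.88131974e-01  3.80470963e+02]
 [-9.99844680e-01 -1.65160967e-02  6.15100059e-03  1.15410809e+01]
 [-2.93301517e-03 -1.88209648e-01 -9.82124496e-01  1.13486858e+03]
 [ 0.00000000e+00  0.00000000e+00  0.00000000e+00  1.00000000e+00]]
wrist 317.049939029852 317.049939029852 257.50359397061277 190.49066671659628 [[ 3.18587938e-01 -9.06882810e-01 -2.75799374e-01  2.77916672e+02]
 [-9.47892166e-01 -3.05255800e-01 -9.12104057e-02 -5.90366845e+02]
 [-1.47220950e-03  2.90486601e-01 -9.56877927e-01  3.84049554e+02]
 [ 0.00000000e+00  0.00000000e+00  0.00000000e+00  1.00000000e+00]]
```

View pics/scene0.png

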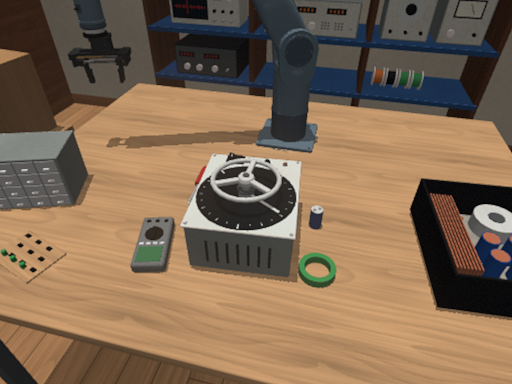

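View pics/top0.png

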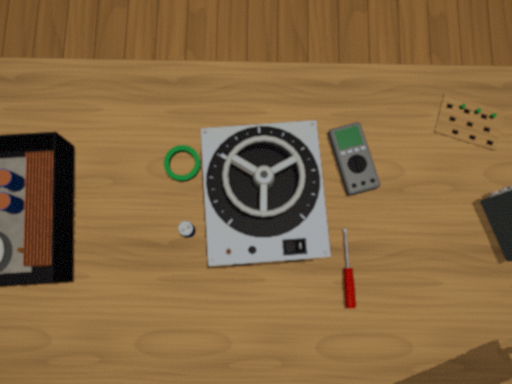

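The top view shows the wheel hub near (263,174), the deck around it, and the rocker near (294,246). The multimeter and screwdriver are to the right, and the tape and capacitor to the left. I'll zoom in and measure.

```bash
cat > h.py <<'E'
import numpy as np,cv2
from station import state,camera
def ray(c,u,v,z):
    P=np.array(c["pose"]);d=P[:3,:3]@np.array([(u-c["cx"])/c["fx"],(v-c["cy"])/c["fy"],1]);o=P[:3,3]
    return o+d*(z-o[2])/d[2]
def proj(c,p):
    P=np.array(c["pose"]);q=P[:3,:3].T@(np.array(p)-P[:3,3]);return c["fx"]*q[0]/q[2]+c["cx"],c["fy"]*q[1]/q[2]+c["cy"]
E
python3 - <<'E'
from h import *
c=camera("top");im=c["image"]
cr=im[110:275,190:340][:,:,::-1];cv2.imwrite("pics/top1.png",cv2.resize(cr,None,fx=3.6,fy=3.6,interpolation=cv2.INTER_CUBIC))
# deck mask: points with height ~155 by depth
h,w=c["depth"].shape;u,v=np.meshgrid(np.arange(w),np.arange(h));D=c["depth"]
q=np.stack([(u-c["cx"])/c["fx"]*D,(v-c["cy"])/c["fy"]*D,D],-1)@c["pose"][:3,:3].T+c["pose"][:3,3]
m=((abs(q[...,2]-155)<12)&(D>0)).astype(np.uint8)
m=cv2.morphologyEx(m,cv2.MORPH_CLOSE,np.ones((9,9)))
n,l,s,ce=cv2.connectedComponentsWithStats(m);k=1+np.argmax(s[1:,4]);print(s[k])
cs,_=cv2.findContours((l==k).astype(np.uint8),cv2.RETR_EXTERNAL,cv2.CHAIN_APPROX_NONE)
ct=max(cs,key=cv2.contourArea)[:,0]
W=np.array([ray(c,a,b,155)[:2] for a,b in ct],np.float32)
r=cv2.minAreaRect(W);print(r,cv2.boxPoints(r))
# wheel: z>195
m=((q[...,2]>190)&(q[...,2]<225)).astype(np.uint8)
m[:, :190]=0;m[:,340:]=0;m[:100]=0;m[275:]=0
cs,_=cv2.findContours(m,cv2.RETR_EXTERNAL,cv2.CHAIN_APPROX_NONE);ct=max(cs,key=cv2.contourArea)[:,0]
W=np.array([ray(c,a,b,205)[:2] for a,b in ct],np.float32);print(cv2.fitEllipse(W),cv2.minEnclosingCircle(W))
E
```

```text
[  201   121   130   145 16080]
((569.6676025390625, -17.945877075195312), (304.2158508300781, 259.2435302734375), 5.21560525894165) [[ 406.4063    97.31201]
 [ 429.9726  -160.85815]
 [ 732.9289  -133.20377]
 [ 709.3626   124.9664 ]]
((592.7264404296875, -15.978303909301758), (169.26876831054688, 169.6616973876953), 90.92633819580078) ((592.8663940429688, -16.14897346496582), 86.02899169921875)
```

View pics/top1.png

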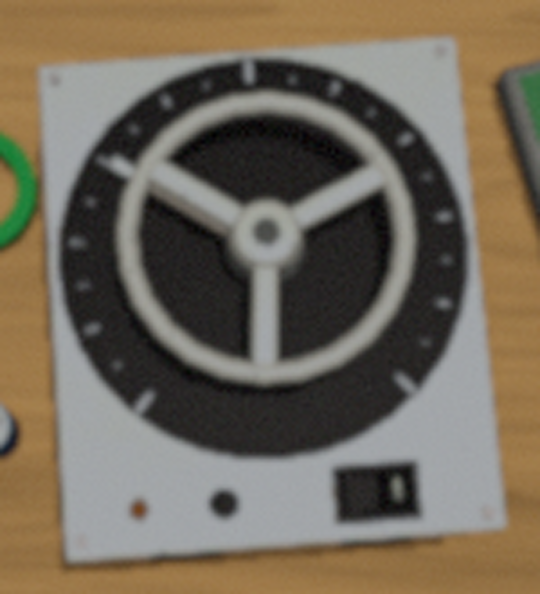

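Deck fit gives the axis at about (592,−16) and yaw 0.091; an independent wheel-rim fit gives (592.7,−16.0) with an 86 mm radius, so they agree. Next are the angles of pointer, marks and spokes.

```bash
cat >> h.py <<'E'
C=np.array([592.4,-16.0]);Y=0.091
def polar(c,z,r0,r1,n=1440):
    g=cv2.cvtColor(c["image"],cv2.COLOR_RGB2GRAY).astype(np.float32)
    a=np.arange(n)*2*np.pi/n; out=np.zeros(n)
    rs=np.arange(r0,r1+.1,1.5)
    U=np.zeros((n,len(rs)),np.float32);V=U.copy()
    for i in range(n):
        for j,r in enumerate(rs):
            U[i,j],V[i,j]=proj(c,[C[0]+r*np.cos(a[i]),C[1]+r*np.sin(a[i]),z])
    return a,cv2.remap(g,U,V,cv2.INTER_LINEAR).mean(1)
def peaks(a,p,th):
    from scipy.signal import find_peaks
    k,_=find_peaks(np.r_[p,p],height=th,distance=25,prominence=12);k=sorted(set(i%len(a) for i in k))
    res=[]
    for i in k:
        w=np.arange(i-14,i+15);v=p[w%len(a)]-p[w%len(a)].min();x=(v*w).sum()/v.sum()*2*np.pi/len(a)
        res.append((round(((x-Y+np.pi)%(2*np.pi))-np.pi,3),int(p[i])))
    return res
E
python3 - <<'E'
from h import *
c=camera("top")
print("marks",peaks(*polar(c,156,112,121),100))
print("inner long only",peaks(*polar(c,156,108,111),90))
print("pointer",peaks(*polar(c,165,94,105),90))
print("spokes",peaks(*polar(c,211,40,65),110))
print("rocker",proj(c,[*(C+np.array([[np.cos(Y),-np.sin(Y)],[np.sin(Y),np.cos(Y)]])@[-148,-65]),172]))
E
```

```text
marks [(np.float64(0.003), 123), (np.float64(2.39), 126), (np.float64(-2.397), 124)]
inner long only [(np.float64(0.931), 123), (np.float64(2.39), 108), (np.float64(-2.394), 107), (np.float64(-1.912), 92), (np.float64(-1.427), 92)]
pointer [(np.float64(-0.099), 109), (np.float64(0.945), 153)]
spokes [(np.float64(0.946), 164), (np.float64(3.04), 165), (np.float64(-1.132), 164)]
rocker (np.float64(299.9241288253077), np.float64(245.8222021177875))
```

```bash
cat >> h.py <<'E'
def go(ps,z,yaw,n=1):
    """delta in tool frame to world target"""
    s=state();p=s["tcp_pos"];y=s["eef_rot"][2]
    d=np.array([ps[0]-p[0],ps[1]-p[1]])/1000
    print("t",round(s["t"],2),"tcp",p.round(1),"rot",s["eef_rot"].round(3),"F",s["ft_force"].round(1),"j7",s["joint_pos"][6].round(2),"gap",round(s["finger_gap"],2))
    print("tool shift",(d@[np.cos(y),np.sin(y)]).round(4),(d@[np.sin(y),-np.cos(y)]).round(4),round((p[2]-z)/1000,4),"az",round(-(yaw-y),3),"rows",n)
def fin(psi,r=48): return C+r*np.array([np.cos(psi),np.sin(psi)])
E
python3 -m inch '0 0 0 0.045 -0.033 -0.004 1;0 0 0 0.045 -0.033 -0.004 1;0 0 0 0.045 -0.033 -0.004 1;0 0 0 0.045 -0.033 -0.004 1;0 0 0 0.045 -0.033 0 1;0 0 0 0.045 -0.033 0 1;0 0 0 0.045 -0.033 0 1;0 0 0 0.045 -0.033 0 1' 10; python3 -c "
from h import *
go(fin(-1.5),250,.07)"
```

```text
t: 1.25
tcp_pos: [469.4, -244.8, 254.1]
eef_rot: [3.139, 0.001, 0.315]
ft_force: [0.3, -0.4, 0.8]
finger_gap: 0.117
t 1.25 tcp [ 469.4 -244.8  254.1] rot [3.139e+00 1.000e-03 3.150e-01] F [ 0.3 -0.4  0.8] j7 -0.92 gap 0.12
tool shift 0.1763 -0.1328 0.0041 az 0.245 rows 1
```

```bash
python3 -m inch '0 0 0 0.045 -0.034 0 1;0 0 0 0.045 -0.034 0 1;0 0 0 0.045 -0.034 0 1;0 0 0 0.038 -0.026 0 1;0 0 0.12 0 0 0 1;0 0 0.12 0 0 0 1' ; python3 -c "
from h import *
go(fin(-1.5),185,.07)
c=camera('wrist');cv2.imwrite('pics/w1.png',c['image'][:,:,::-1])
c=camera('scene');cv2.imwrite('pics/s1.png',cv2.resize(c['image'][100:300,130:370,::-1],None,fx=3,fy=3))"
```

```text
t: 2.0
tcp_pos: [599.6, -57.1, 253.4]
eef_rot: [3.141, -0.001, 0.076]
ft_force: [0.3, -0.7, 0.1]
finger_gap: 0.004
t 2.0 tcp [599.6 -57.1 253.4] rot [ 3.141e+00 -1.000e-03  7.600e-02] F [ 0.3 -0.7  0.1] j7 -1.55 gap 0.0
tool shift -0.0043 0.0065 0.0684 az 0.006 rows 1
```

View pics/w1.png

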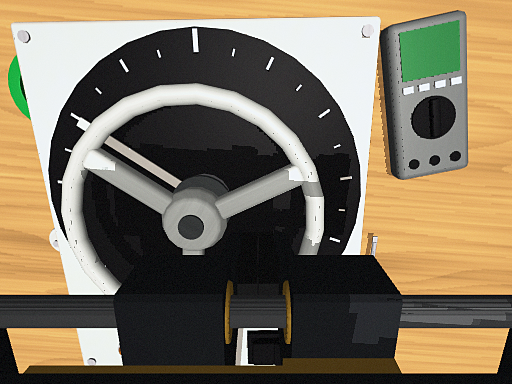

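View pics/s1.png

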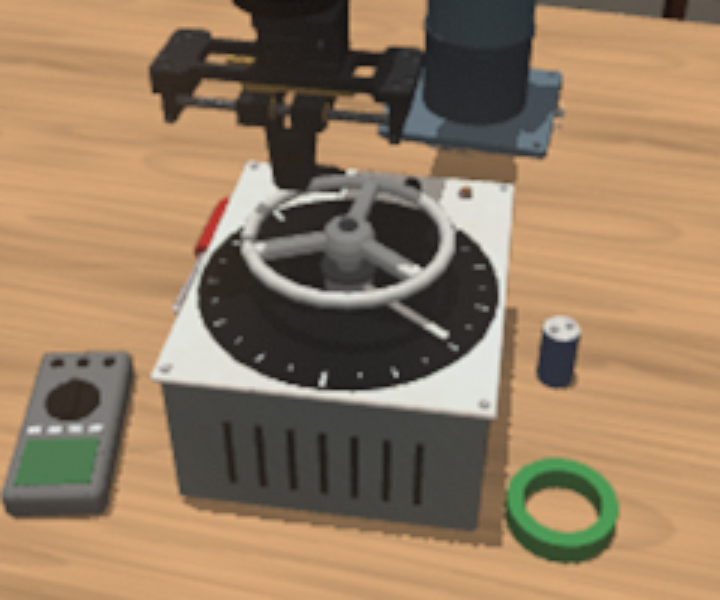

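The wrist view shows the hub at (192,222) with the fingers behind it, and the scene view shows the shut fingers above the window between the −y spoke and the robot-side spoke. Descending.

```bash
python3 -m inch '0 0 0 -0.004 0.006 0 1;0 0 0 -0.001 0.001 0.015 1;0 0 0 0 0 0.020 1;0 0 0 0 0 0.020 1;0 0 0 0 0 0.013 1' ; python3 -c "
from h import *
go(fin(-1.5),183,.07)
c=camera('scene');cv2.imwrite('pics/s2.png',cv2.resize(c['image'][100:300,130:370,::-1],None,fx=3,fy=3))"
```

```text
t: 2.72
tcp_pos: [593.7, -67.6, 181.8]
eef_rot: [3.14, -0.001, 0.083]
ft_force: [0.9, -0.6, 0.2]
finger_gap: 0.009
t 2.73 tcp [593.7 -67.6 181.8] rot [ 3.14e+00 -1.00e-03  8.30e-02] F [ 0.9 -0.6  0.2] j7 -1.55 gap 0.01
tool shift 0.0024 -0.0035 -0.0012 az 0.013 rows 1
```

View pics/s2.png

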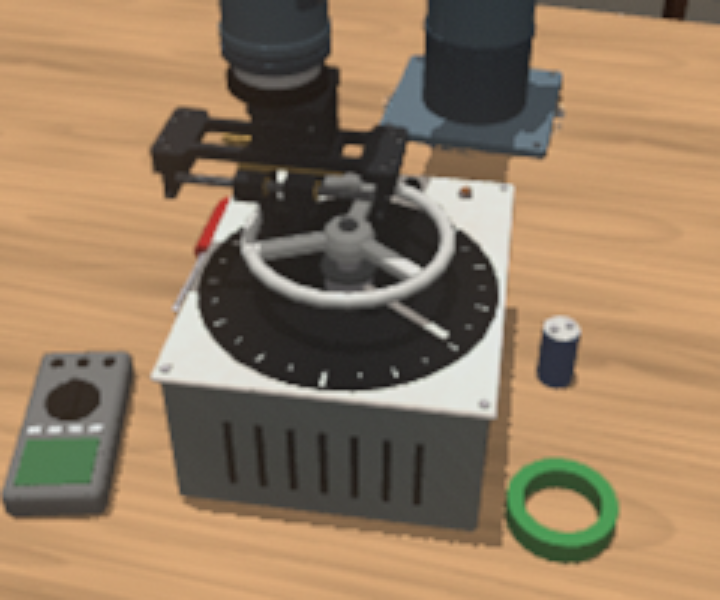

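```bash
python3 -m inch '0 0 -0.08 0.0045 -0.003 0 1;0 0 -0.1 0.005 -0.0012 0 1;0 0 -0.1 0.005 -0.0004 0 1;0 0 -0.1 0.005 -0.0003 0 1;0 0 -0.1 0.005 -0.0003 0 1;0 0 -0.1 0.005 -0.0003 0 1'
cat >> h.py <<'E'
def st():
    s=state();p=s["tcp_pos"][:2]-C;ps=np.arctan2(p[1],p[0]);y=s["eef_rot"][2]
    F=s["ft_force"]
    print("t",round(s["t"],2),"psi_case",round(ps-Y,3),"r",np.hypot(*p).round(1),"z",s["tcp_pos"][2].round(1),"yaw-psi-pi/2",round(y-ps-np.pi/2,3),"Ft",(F[:2]@[-np.sin(ps),np.cos(ps)]).round(1),"Fr",(F[:2]@[np.cos(ps),np.sin(ps)]).round(1),"Fz",F[2].round(1),"j7",s["joint_pos"][6].round(2),"F",F.round(1))
def look(n):
    c=camera("top");print("pointer",peaks(*polar(c,165,96,105),105),"marks",peaks(*polar(c,156,112,121),100))
    cv2.imwrite(f"pics/{n}.png",cv2.resize(c["image"][110:275,190:340,::-1],None,fx=3.6,fy=3.6,interpolation=cv2.INTER_CUBIC))
E
python3 -c "
from h import *
st();look('t2')"
```

```text
t: 3.52
tcp_pos: [611.7, -64.3, 179.5]
eef_rot: [-3.141, 0.023, 0.676]
ft_force: [-4.5, -4.5, 4.5]
finger_gap: 0.005
t 3.52 psi_case -1.281 r 52.0 z 179.5 yaw-psi-pi/2 0.296 Ft -5.9 Fr 2.5 Fz 4.5 j7 -1.04 F [-4.5 -4.5  4.5]
pointer [(np.float64(1.175), 174), (np.float64(-0.125), 111)] marks [(np.float64(0.003), 140), (np.float64(2.391), 145), (np.float64(-0.429), 114)]
```

View pics/t2.png

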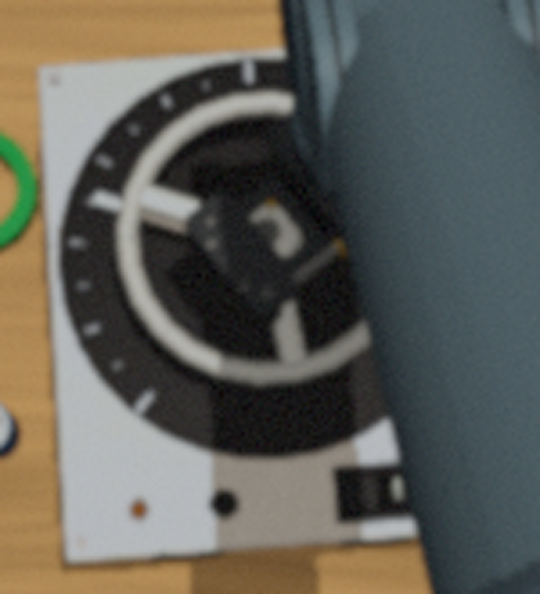

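Sideways compliance leaves each row about 2.5 mm short under friction, so yaw leads by 0.3 rad. I'll use larger shifts and smaller turns.

```bash
python3 -m inch '0 0 -0.02 0.0075 0.0015 -0.001 1;0 0 -0.03 0.0075 0.001 -0.001 1;0 0 -0.04 0.0075 0.0005 -0.001 1;0 0 -0.06 0.0075 0 -0.0005 1'; python3 -c "
from h import *
st()"
```

```text
t: 4.08
tcp_pos: [626.2, -54.0, 179.0]
eef_rot: [-3.125, 0.046, 0.833]
ft_force: [-5.0, -4.7, 3.6]
finger_gap: 0.005
t 4.08 psi_case -0.934 r 50.8 z 179.0 yaw-psi-pi/2 0.106 Ft -6.9 Fr 0.2 Fz 3.6 j7 -0.93 F [-5.  -4.7  3.6]
```

```bash
cat >> h.py <<'E'
from scipy.spatial.transform import Rotation as Ro
def tilt():
    e=state()["eef_rot"];R=Ro.from_euler("xyz",e);T=Ro.from_euler("xyz",[np.pi,0,e[2]])
    print("untilt turn",(R.inv()*T).as_rotvec().round(3))
E
python3 -c "
from h import *
tilt()"
python3 -m inch '0 0.015 -0.1 0.0075 -0.0005 -0.001 1;0 0.015 -0.1 0.0075 -0.0005 -0.001 1;0 0.01 -0.1 0.0075 -0.0005 -0.001 1'; python3 -c "
from h import *
st();tilt()"
```

```text
untilt turn [-0.016  0.046 -0.   ]
t: 4.45
tcp_pos: [634.9, -44.5, 178.8]
eef_rot: [-3.116, 0.013, 1.137]
ft_force: [-0.2, -6.5, -3.1]
finger_gap: 0.002
t 4.45 psi_case -0.682 r 51.2 z 178.8 yaw-psi-pi/2 0.158 Ft -5.5 Fr 3.5 Fz -3.1 j7 -0.65 F [-0.2 -6.5 -3.1]
untilt turn [-0.026  0.013 -0.   ]
```

```bash
python3 -m inch '-0.01 0.012 -0.06 0.0075 -0.001 -0.001 1;-0.01 0.01 -0.08 0.0075 -0.001 -0.001 1;-0.01 0.01 -0.08 0.0075 -0.001 -0.001 1;-0.005 0.01 -0.08 0.0075 -0.001 -0.001 1'; python3 -c "
from h import *
st();tilt();look('t3')"
```

```text
t: 4.95
tcp_pos: [641.8, -31.8, 180.0]
eef_rot: [3.125, -0.013, 1.437]
ft_force: [3.1, -6.1, -5.9]
finger_gap: 0.006
t 4.95 psi_case -0.401 r 51.9 z 180.0 yaw-psi-pi/2 0.177 Ft -4.9 Fr 4.8 Fz -5.9 j7 -0.41 F [ 3.1 -6.1 -5.9]
untilt turn [ 0.017 -0.013 -0.   ]
pointer [(np.float64(2.065), 175)] marks [(np.float64(2.39), 146)]
```

```bash
python3 -m inch '0.01 0 -0.04 0.007 0 0 1;0.005 0 -0.05 0.007 0 0 1;0.005 0 -0.06 0.0065 0 0 1;0 0 -0.06 0.006 0 0 1'; python3 -c "
from h import *
st();tilt();look('t4')"
```

```text
t: 5.5
tcp_pos: [643.5, -20.5, 179.8]
eef_rot: [-3.138, 0.005, 1.648]
ft_force: [1.5, -6.8, 0.6]
finger_gap: 0.003
t 5.5 psi_case -0.179 r 51.3 z 179.8 yaw-psi-pi/2 0.165 Ft -6.7 Fr 2.1 Fz 0.6 j7 -0.25 F [ 1.5 -6.8  0.6]
untilt turn [-0.003  0.005 -0.   ]
pointer [(np.float64(2.311), 177)] marks [(np.float64(2.391), 146)]
```

```bash
python3 -m inch '0 0 -0.03 0.006 0 0 1;0 0 -0.03 0.006 0 0 1;0 0 0 0.006 0 0 1'; python3 -c "
from h import *
st();tilt();look('t5')"
```

```text
t: 5.92
tcp_pos: [643.6, -17.0, 179.9]
eef_rot: [-3.138, 0.022, 1.704]
ft_force: [1.4, -12.3, 0.8]
finger_gap: 0.002
t 5.92 psi_case -0.11 r 51.2 z 179.9 yaw-psi-pi/2 0.153 Ft -12.3 Fr 1.6 Fz 0.8 j7 -0.22 F [  1.4 -12.3   0.8]
untilt turn [-0.003  0.022 -0.   ]
pointer [(np.float64(2.39), 174)] marks [(np.float64(2.39), 145)]
```

```bash
python3 -m inch '0 0 0 0.007 0 0 1;0 0 0 0.007 0 0 1'; python3 -c "
from h import *
st();look('t6')"
python3 -m inch '0 0 0 -0.008 0 0 1;0 0 0 -0.006 -0.001 -0.01 1;0 0 0 0 0 -0.035 1;0 0 0 0 0 -0.035 1'; python3 -c "
from h import *
st();tilt();look('t7')
R=np.array([[np.cos(Y),-np.sin(Y)],[np.sin(Y),np.cos(Y)]])
t=C+R@[-148,-67];print(t);go(t,190,np.pi/2+Y)"
```

```text
t: 6.22
tcp_pos: [643.6, -17.6, 180.1]
eef_rot: [-3.139, 0.04, 1.695]
ft_force: [1.1, -12.9, 2.8]
finger_gap: 0.007
t 6.22 psi_case -0.122 r 51.2 z 180.1 yaw-psi-pi/2 0.155 Ft -12.8 Fr 1.5 Fz 2.8 j7 -0.24 F [  1.1 -12.9   2.8]
pointer [(np.float64(2.387), 163)] marks [(np.float64(2.39), 145)]
t: 6.78
tcp_pos: [642.6, -30.2, 261.3]
eef_rot: [-3.134, 0.039, 1.695]
ft_force: [0.1, -1.2, -0.2]
finger_gap: 0.009
t 6.78 psi_case -0.367 r 52.2 z 261.3 yaw-psi-pi/2 0.4 Ft -1.2 Fr 0.5 Fz -0.2 j7 -0.18 F [ 0.1 -1.2 -0.2]
untilt turn [-0.007  0.039 -0.   ]
pointer [(np.float64(2.386), 159)] marks [(np.float64(2.39), 144)]
[451.10095985 -96.1721975 ]
t 6.83 tcp [645.  -29.6 266.6] rot [-3.141  0.039  1.695] F [0.7 0.3 3.7] j7 -0.18 gap 0.0
tool shift -0.0422 -0.2006 0.0766 az 0.033 rows 1
```

View pics/t7.png

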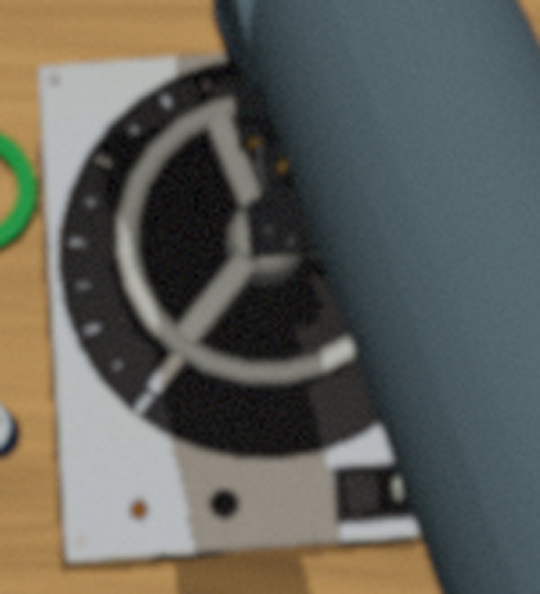

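The pointer lines up with the zero mark at the lower left. Moving to the rocker.

```bash
python3 -m inch '0 0.02 0.02 -0.0105 -0.05 0 1;0 0.02 0.01 -0.0105 -0.05 0 1;0 0 0 -0.0105 -0.05 0 1;0 0 0 -0.0105 -0.045 0 1;0 0 0 0 0 0.01 1'; python3 -c "
from h import *
tilt();go([451.1,-96.2],190,np.pi/2+Y)
c=camera('wrist');cv2.imwrite('pics/w2.png',c['image'][:,:,::-1])"
```

```text
t: 7.45
tcp_pos: [452.4, -90.5, 260.1]
eef_rot: [3.133, -0.002, 1.667]
ft_force: [0.2, 0.9, 0.3]
finger_gap: 0.004
untilt turn [ 0.009 -0.002 -0.   ]
t 7.45 tcp [452.4 -90.5 260.1] rot [ 3.133e+00 -2.000e-03  1.667e+00] F [0.2 0.9 0.3] j7 0.04 gap 0.0
tool shift -0.0056 -0.0018 0.0701 az 0.005 rows 1
```

```bash
python3 -m inch '0.009 0 0 -0.006 -0.002 0 1;0 0 0 0 0 0.025 1;0 0 0 0 0 0.025 1;0 0 0 0 0 0.013 1;0 0 0 0 0 0 1'; python3 -c "
from h import *
tilt();go([451.1,-96.2],178,np.pi/2+Y)
c=camera('wrist');cv2.imwrite('pics/w2.png',c['image'][:,:,::-1])"
```

```text
t: 8.12
tcp_pos: [458.4, -93.4, 195.4]
eef_rot: [3.138, -0.007, 1.674]
ft_force: [-0.0, -0.4, 0.0]
finger_gap: 0.008
untilt turn [ 0.004 -0.007 -0.   ]
t 8.12 tcp [458.4 -93.4 195.4] rot [ 3.138 -0.007  1.674] F [-0.  -0.4  0. ] j7 -0.02 gap 0.01
tool shift -0.002 -0.0076 0.0174 az 0.012 rows 1
```

View pics/w2.png

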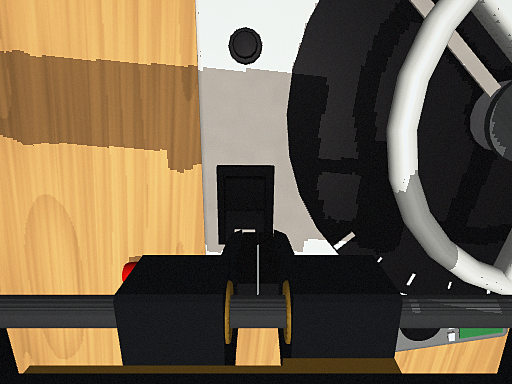

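The fingers cover the ON half; the OFF half of the rocker is visible at (245,200). I'll fix the 8 mm x offset and press.

```bash
python3 -m inch '0 0 0 -0.002 -0.008 0 1;0 0 0 0 0 0.01 1;0 0 0 0 0 0.005 1;0 0 0 0 0 0.004 1'; python3 -c "
from h import *
tilt();go([451.1,-96.2],167,np.pi/2+Y)"
```

```text
t: 8.68
tcp_pos: [452.0, -96.8, 177.6]
eef_rot: [3.133, -0.005, 1.673]
ft_force: [0.2, 0.5, 1.3]
finger_gap: 0.006
untilt turn [ 0.008 -0.005 -0.   ]
t 8.68 tcp [452.  -96.8 177.6] rot [ 3.133 -0.005  1.673] F [0.2 0.5 1.3] j7 -0.04 gap 0.01
tool shift 0.0007 -0.0009 0.0106 az 0.012 rows 1
```

```bash
python3 -m inch '0.006 0 0 0 -0.001 0.005 1;0 0 0 0 0 0.005 1;0 0 0 0 0 0.005 1'; python3 -m inch '0 0 0 0 0 0.005 1;0 0 0 0 0 0.005 1';python3 -c "
from h import *
tilt();go([451.1,-96.2],167,np.pi/2+Y)"
```

```text
t: 9.05
tcp_pos: [452.4, -98.6, 166.3]
eef_rot: [3.14, 0.001, 1.672]
ft_force: [-30.4, 2.1, 96.0]
finger_gap: 0.004
t: 9.3
tcp_pos: [452.4, -98.5, 166.5]
eef_rot: [-3.138, 0.009, 1.672]
ft_force: [-25.3, 0.6, 75.3]
finger_gap: 0.002
untilt turn [-0.003  0.009 -0.   ]
t 9.3 tcp [452.4 -98.5 166.5] rot [-3.138  0.009  1.672] F [-25.3   0.6  75.3] j7 -0.07 gap 0.0
tool shift 0.0025 -0.0011 -0.0005 az 0.01 rows 1
```

That pressed to 96 N, because the vertical axis is much stiffer than the sideways ones. It was the fingers and under the 120 N wrist limit, but harder than it needed to be, and I shouldn't have chained the second press. Retracting and checking the rocker.

```bash
python3 -m inch '0 0 0 0 0 -0.006 1;0 0 0 0 0 -0.02 1;0 0 0 0 0 -0.04 1;0 0 0 0 0 -0.04 1;0 0 0 0.03 0 0 1;0 0 0 0.04 0 0 1;0 0 0 0.04 0 0 1'; python3 -c "
from h import *
tilt();go(fin(.397+.52),255,.397+.52+np.pi/2)
c=camera('wrist');cv2.imwrite('pics/w3.png',c['image'][:,:,::-1]);look('t8')
print('rk',ray(c,0,0,160)) if 0 else None
d=c['depth'];P=c['pose']
R=np.array([[np.cos(Y),-np.sin(Y)],[np.sin(Y),np.cos(Y)]])
for n in('wrist','top'):
  c=camera(n);d=c['depth'];P=c['pose']
  for yy in(-72,-68,-64,-60,-50,-46,-42,-38):
    for z in(160,):
      u,v=proj(c,[*(C+R@[-148,yy]),168]);u,v=round(u),round(v)
      if 0<=u<512 and 0<=v<384:
        q=P[:3,:3]@(np.array([(u-c['cx'])/c['fx'],(v-c['cy'])/c['fy'],1])*d[v,u])+P[:3,3];print(n,yy,u,v,q.round(1),c['image'][v,u])
"
```

```text
t: 10.18
tcp_pos: [440.8, 15.3, 274.5]
eef_rot: [-3.138, 0.006, 1.668]
ft_force: [0.1, -0.3, 0.3]
finger_gap: 0.007
untilt turn [-0.003  0.006 -0.   ]
t 10.18 tcp [440.8  15.3 274.5] rot [-3.138  0.006  1.668] F [ 0.1 -0.3  0.3] j7 -0.19 gap 0.01
tool shift -0.0107 0.1806 0.0195 az -0.82 rows 1
pointer [(np.float64(2.653), 112)] marks [(np.float64(0.003), 129), (np.float64(2.491), 111), (np.float64(-2.397), 130)]
wrist -72 257 311 [437.1  44.9 355.3] [57 60 61]
wrist -68 257 308 [437.1  45.5 354.9] [67 71 70]
wrist -64 257 304 [437.   45.8 353.8] [50 52 52]
wrist -60 257 300 [437.   46.7 353.4] [51 50 52]
wrist -50 257 291 [449.2 -77.8 169.8] [18 21 20]
wrist -46 257 288 [448.7 -73.  172.2] [14 13 19]
wrist -42 257 284 [448.1 -67.4 174.4] [15 17 17]
wrist -38 257 280 [447.8 -63.9 173.4] [7 3 7]
top -72 303 246 [ 451.  -101.2  167. ] [59 58 60]
top -68 301 246 [450.9 -97.  167.2] [129 132 135]
top -64 299 246 [451.2 -93.2 162.9] [71 72 71]
top -60 297 246 [450.6 -88.3 169.6] [43 40 38]
top -50 293 246 [414.3 -32.7 668.4] [ 92 108 114]
top -46 291 247 [413.4 -30.8 667.1] [ 95 112 117]
top -42 289 247 [413.4 -28.9 665.4] [ 94 106 112]
top -38 287 247 [413.1 -26.5 669.5] [67 74 77]
```

View pics/w3.png

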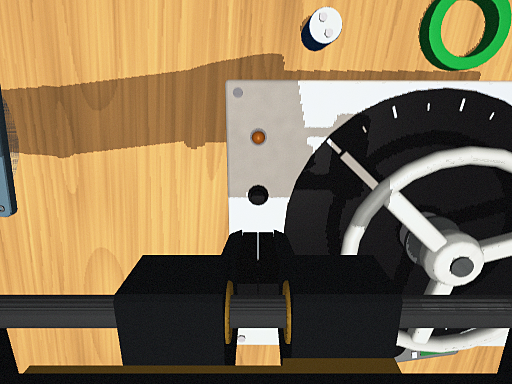

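View pics/t8.png

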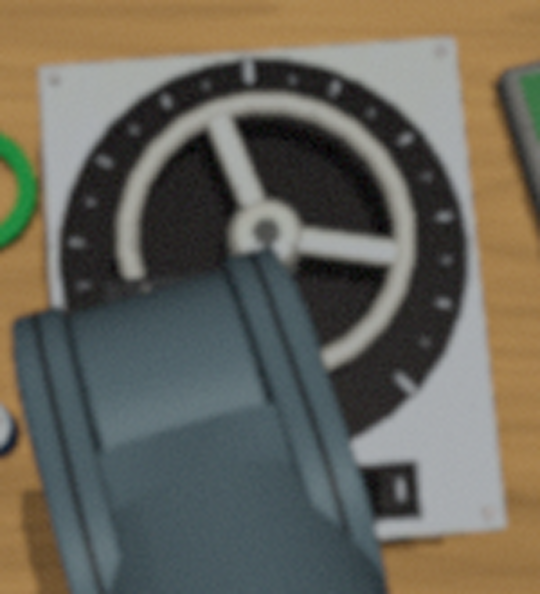

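The rocker's ON face now reads 167 mm (12 mm above the deck, level) and the OFF half stands at 174 mm, so it is on. The pointer is still at zero. Moving over the window on the CCW side of the front spoke.

```bash
python3 -m inch '0 0 0 -0.003 0.045 0 1;0 0 0 -0.003 0.045 0 1;0 0 0 -0.003 0.045 0 1;0 0 -0.16 -0.002 0.045 0 1;0 0 -0.16 0 0 0 1;0 0 -0.16 0 0 0 1;0 0 -0.16 0 0 0 1;0 0 -0.16 0 0 0 1'; python3 -c "
from h import *
tilt();st();go(fin(.92,47),183,.92+np.pi/2)"
```

```text
t: 11.38
tcp_pos: [626.4, 5.1, 265.7]
eef_rot: [-3.123, -0.002, 2.476]
ft_force: [-0.5, 0.2, 0.6]
finger_gap: 0.006
untilt turn [-0.018 -0.002  0.   ]
t 11.38 psi_case 0.465 r 40.1 z 265.7 yaw-psi-pi/2 0.35 Ft 0.5 Fr -0.3 Fz 0.6 j7 0.47 F [-0.5  0.2  0.6]
t 11.38 tcp [626.4   5.1 265.7] rot [-3.123e+00 -2.000e-03  2.476e+00] F [-0.5  0.2  0.6] j7 0.47 gap 0.01
tool shift 0.0144 0.0094 0.0827 az -0.015 rows 1
```

```bash
python3 -m inch '-0.015 0 0 0.0145 0.0095 0 1;0 0 0 0.001 0.001 0 1;0 0 0 0 0 0 1'; python3 -c "
from h import *
tilt();st();go(fin(.92,47),183,.92+np.pi/2)"
```

```text
t: 11.75
tcp_pos: [619.9, 21.4, 264.0]
eef_rot: [-3.137, -0.004, 2.467]
ft_force: [0.7, 0.4, -0.3]
finger_gap: 0.003
untilt turn [-0.004 -0.004  0.   ]
t 11.75 psi_case 0.845 r 46.5 z 264.0 yaw-psi-pi/2 -0.041 Ft -0.3 Fr 0.7 Fz -0.3 j7 0.44 F [ 0.7  0.4 -0.3]
t 11.75 tcp [619.9  21.4 264. ] rot [-3.137 -0.004  2.467] F [ 0.7  0.4 -0.3] j7 0.44 gap 0.0
tool shift -0.0007 0.0006 0.081 az -0.024 rows 1
```

```bash
python3 -m inch '0 0 0 0 0 0.02 1;0 0 0 0 0 0.02 1;0 0 0 0 0 0.02 1;0 0 0 0 0 0.016 1;0 0 0 0 0 0.003 1'; python3 -c "
from h import *
tilt();st();go(fin(.92,48),184,.92+np.pi/2)
c=camera('scene');cv2.imwrite('pics/s3.png',cv2.resize(c['image'][100:300,130:370,::-1],None,fx=3,fy=3))"
```

```text
t: 12.38
tcp_pos: [618.5, 21.2, 177.9]
eef_rot: [-3.136, -0.006, 2.465]
ft_force: [-1.3, 0.3, 0.5]
finger_gap: 0.008
untilt turn [-0.006 -0.006  0.   ]
t 12.38 psi_case 0.868 r 45.4 z 177.9 yaw-psi-pi/2 -0.065 Ft 1.2 Fr -0.5 Fz 0.5 j7 0.38 F [-1.3  0.3  0.5]
t 12.38 tcp [618.5  21.2 177.9] rot [-3.136 -0.006  2.465] F [-1.3  0.3  0.5] j7 0.38 gap 0.01
tool shift -0.0017 0.0027 -0.0061 az -0.026 rows 1
```

View pics/s3.png

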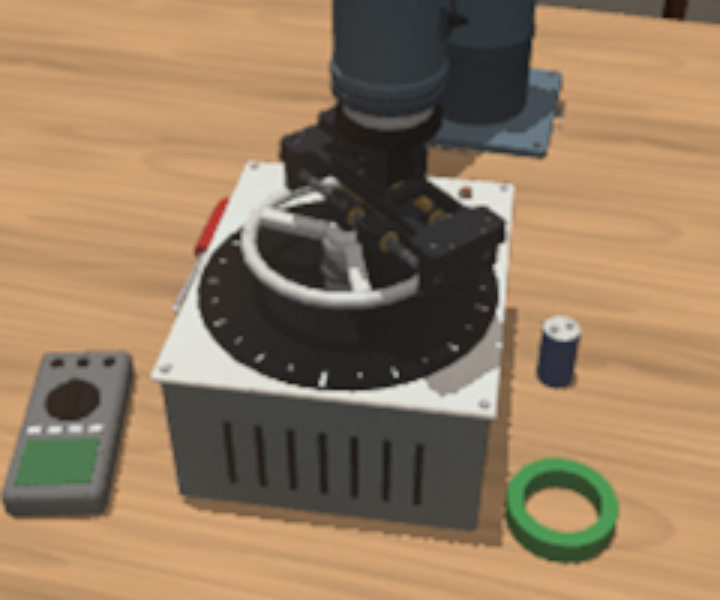

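```bash
python3 -m inch '0 0 0 -0.003 0.003 -0.004 1;0 0 0.02 -0.003 0.001 -0.001 1;0 0 0.03 -0.003 0 0 1'; python3 -c "
from h import *
tilt();st()"
```

```text
t: 12.8
tcp_pos: [625.8, 22.0, 183.5]
eef_rot: [-3.134, -0.012, 2.415]
ft_force: [-6.2, 3.9, -2.1]
finger_gap: 0.003
untilt turn [-0.007 -0.012  0.   ]
t 12.8 psi_case 0.759 r 50.6 z 183.5 yaw-psi-pi/2 -0.007 Ft 7.3 Fr -1.1 Fz -2.1 j7 0.35 F [-6.2  3.9 -2.1]
```

```bash
python3 -m inch '0 0.005 0.04 -0.0055 -0.001 0 1;0 0.005 0.05 -0.0055 -0.0005 0 1;0 0 0.06 -0.0055 -0.0005 0 1'; python3 -c "
from h import *
tilt();st();look('t9')"
```

```text
t: 13.18
tcp_pos: [632.9, 14.8, 184.0]
eef_rot: [-3.13, -0.03, 2.262]
ft_force: [-3.9, 4.8, -1.3]
finger_gap: 0.003
untilt turn [-0.012 -0.03   0.   ]
t 13.18 psi_case 0.559 r 50.9 z 184.0 yaw-psi-pi/2 0.042 Ft 6.2 Fr -0.2 Fz -1.3 j7 0.24 F [-3.9  4.8 -1.3]
pointer [(np.float64(2.148), 175)] marks [(np.float64(2.39), 146)]
```

View pics/t9.png

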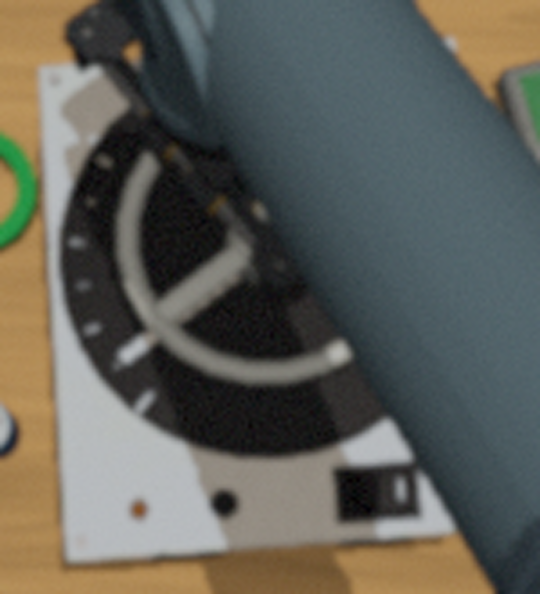

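```bash
python3 -m inch '-0.003 -0.008 0.065 -0.0055 -0.0005 0 1;-0.003 -0.008 0.065 -0.0055 -0.0005 0 1;-0.003 -0.008 0.065 -0.0055 -0.0005 0 1;-0.003 -0.008 0.065 -0.0055 -0.0005 0 1'; python3 -c "
from h import *
tilt();st()"
```

```text
t: 13.72
tcp_pos: [642.3, 3.7, 185.4]
eef_rot: [-3.141, -0.006, 1.995]
ft_force: [-2.2, 6.2, -3.0]
finger_gap: 0.005
untilt turn [-0.001 -0.006  0.   ]
t 13.72 psi_case 0.284 r 53.6 z 185.4 yaw-psi-pi/2 0.049 Ft 6.6 Fr 0.2 Fz -3.0 j7 0.01 F [-2.2  6.2 -3. ]
```

```bash
python3 -m inch '0 -0.006 0.068 -0.0053 -0.0018 0.0003 1;0 -0.006 0.068 -0.0053 -0.0018 0.0003 1;0 -0.006 0.068 -0.0053 -0.0018 0.0003 1;0 -0.006 0.068 -0.0053 -0.0015 0.0003 1;0 -0.006 0.068 -0.0053 -0.0015 0.0003 1'; python3 -c "
from h import *
tilt();st()"
```

```text
t: 14.35
tcp_pos: [646.6, -11.9, 187.6]
eef_rot: [3.125, 0.009, 1.649]
ft_force: [1.9, 5.5, -4.2]
finger_gap: 0.009
untilt turn [0.016 0.009 0.   ]
t 14.35 psi_case -0.015 r 54.4 z 187.6 yaw-psi-pi/2 0.003 Ft 5.4 Fr 2.3 Fz -4.2 j7 -0.28 F [ 1.9  5.5 -4.2]
```

```bash
python3 -m inch '0.005 0 0.055 -0.0055 -0.003 0.0015 1;0.005 0 0.06 -0.0055 -0.003 0.0015 1;0.003 0 0.06 -0.0055 -0.003 0.0015 1;0.003 0 0.06 -0.0055 -0.0025 0.0015 1'; python3 -c "
from h import *
tilt();st()"
```

```text
t: 14.85
tcp_pos: [645.8, -25.3, 187.9]
eef_rot: [3.116, -0.008, 1.41]
ft_force: [3.7, 4.1, -2.4]
finger_gap: 0.005
untilt turn [ 0.025 -0.008 -0.   ]
t 14.85 psi_case -0.264 r 54.2 z 187.9 yaw-psi-pi/2 0.012 Ft 4.6 Fr 3.0 Fz -2.4 j7 -0.46 F [ 3.7  4.1 -2.4]
```

```bash
python3 -m inch '0.012 -0.004 0.06 -0.0055 -0.004 0.002 1;0.012 -0.003 0.06 -0.0055 -0.004 0.002 1;0.01 -0.003 0.06 -0.0055 -0.004 0.002 1;0.01 -0.003 0.06 -0.0055 -0.003 0.002 1'; python3 -c "
from h import *
tilt();st()"
```

```text
t: 15.35
tcp_pos: [640.4, -39.1, 187.7]
eef_rot: [3.133, -0.015, 1.163]
ft_force: [5.0, 3.2, -2.0]
finger_gap: 0.003
untilt turn [ 0.008 -0.015 -0.   ]
t 15.35 psi_case -0.54 r 53.3 z 187.7 yaw-psi-pi/2 0.041 Ft 5.1 Fr 3.1 Fz -2.0 j7 -0.65 F [ 5.   3.2 -2. ]
```

```bash
python3 -m inch '0.006 -0.006 0.064 -0.0055 -0.004 0.002 1;0.006 -0.006 0.064 -0.0055 -0.004 0.002 1;0.006 -0.006 0.064 -0.0055 -0.004 0.002 1;0.006 -0.006 0.064 -0.0055 -0.003 0.002 1'; python3 -c "
from h import *
tilt();st();look('t10')"
```

```text
t: 15.85
tcp_pos: [632.0, -51.3, 187.8]
eef_rot: [3.131, -0.012, 0.897]
ft_force: [5.7, 1.7, -1.2]
finger_gap: 0.005
untilt turn [ 0.01  -0.012 -0.   ]
t 15.85 psi_case -0.819 r 53.1 z 187.8 yaw-psi-pi/2 0.053 Ft 5.0 Fr 3.1 Fz -1.2 j7 -0.87 F [ 5.7  1.7 -1.2]
pointer [(np.float64(0.008), 119), (np.float64(0.815), 173)] marks [(np.float64(0.003), 142), (np.float64(2.39), 145)]
```

View pics/t10.png

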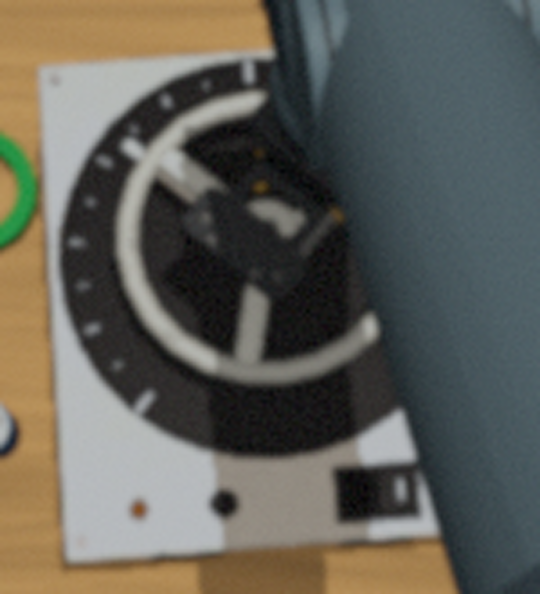

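Pointer at 0.815 rad before half, tracking the finger angle steadily. The second row of the readout (0.008) is the half mark itself.

```bash
python3 -m inch '0.006 -0.006 0.064 -0.0055 -0.004 0.002 1;0.006 -0.006 0.064 -0.0055 -0.004 0.002 1;0.006 -0.006 0.064 -0.0055 -0.004 0.002 1;0.006 -0.006 0.064 -0.0055 -0.004 0.002 1'; python3 -c "
from h import *
tilt();st()"
```

```text
t: 16.4
tcp_pos: [619.9, -60.7, 187.7]
eef_rot: [3.132, -0.011, 0.627]
ft_force: [7.4, -1.8, -1.1]
finger_gap: 0.004
untilt turn [ 0.01  -0.011 -0.   ]
t 16.4 psi_case -1.11 r 52.5 z 187.7 yaw-psi-pi/2 0.075 Ft 5.4 Fr 5.4 Fz -1.1 j7 -1.1 F [ 7.4 -1.8 -1.1]
```

```bash
python3 -m inch '0.006 -0.006 0.064 -0.0055 -0.003 0.001 1;0.006 -0.006 0.064 -0.0055 -0.003 0.001 1;0.006 -0.006 0.06 -0.0053 -0.003 0.001 1;0.006 -0.006 0.055 -0.005 -0.003 0.001 1'; python3 -c "
from h import *
tilt();st();look('t11')"
```

```text
t: 16.9
tcp_pos: [607.0, -65.6, 189.3]
eef_rot: [3.141, -0.009, 0.374]
ft_force: [6.3, -2.7, -4.7]
finger_gap: 0.003
untilt turn [ 0.    -0.009 -0.   ]
t 16.9 psi_case -1.376 r 51.7 z 189.3 yaw-psi-pi/2 0.087 Ft 5.3 Fr 4.4 Fz -4.7 j7 -1.31 F [ 6.3 -2.7 -4.7]
pointer [(np.float64(-0.017), 115), (np.float64(0.252), 170), (np.float64(-0.597), 109)] marks [(np.float64(0.003), 139), (np.float64(2.39), 144), (np.float64(-0.528), 120)]
```

```bash
python3 -m inch '0 -0.005 0.05 -0.005 -0.002 0.0015 1;0 -0.005 0.045 -0.0047 -0.002 0.0015 1;0 -0.004 0.04 -0.0044 -0.002 0.001 1'; python3 -c "
from h import *
tilt();st();look('t12')"
```

```text
t: 17.32
tcp_pos: [599.6, -67.3, 189.7]
eef_rot: [3.134, -0.011, 0.231]
ft_force: [5.6, -1.5, -3.1]
finger_gap: 0.004
untilt turn [ 0.008 -0.011 -0.   ]
t 17.32 psi_case -1.522 r 51.8 z 189.7 yaw-psi-pi/2 0.092 Ft 5.4 Fr 2.3 Fz -3.1 j7 -1.44 F [ 5.6 -1.5 -3.1]
pointer [(np.float64(0.105), 167), (np.float64(-0.562), 119)] marks [(np.float64(0.003), 138), (np.float64(2.39), 143), (np.float64(-0.618), 115), (np.float64(-0.487), 110)]
```

View pics/t12.png

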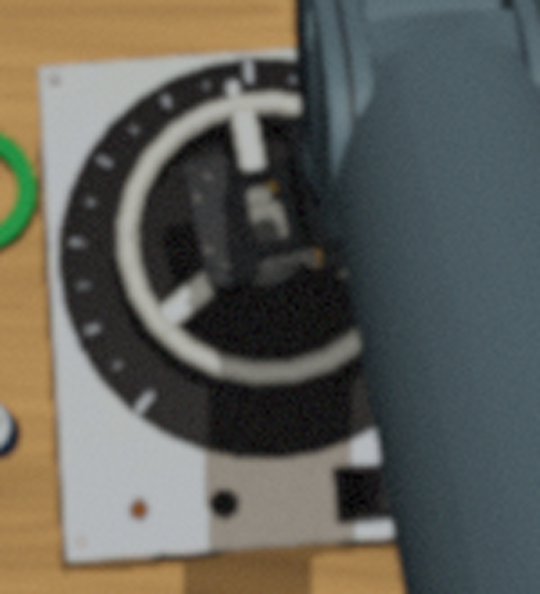

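The pointer is just left of the half mark at (233,88), with about 0.10 rad to go.

```bash
python3 -m inch '0 -0.004 0.03 -0.0042 -0.001 0.001 1;0 -0.004 0.02 -0.0038 -0.001 0.001 1'; python3 -c "
from h import *
tilt();st();look('t13')"
```

```text
t: 17.62
tcp_pos: [595.7, -67.6, 190.1]
eef_rot: [3.132, -0.013, 0.179]
ft_force: [5.4, -0.5, -2.6]
finger_gap: 0.001
untilt turn [ 0.01  -0.013 -0.   ]
t 17.62 psi_case -1.599 r 51.7 z 190.1 yaw-psi-pi/2 0.116 Ft 5.4 Fr 0.9 Fz -2.6 j7 -1.48 F [ 5.4 -0.5 -2.6]
pointer [(np.float64(0.022), 167), (np.float64(-0.54), 115)] marks [(np.float64(0.004), 141), (np.float64(2.39), 143), (np.float64(-0.617), 112), (np.float64(-0.461), 104)]
```

```bash
python3 -m inch '0 0 0 -0.0026 -0.0003 0 1'; python3 -c "
from h import *
st();look('t14')"
```

```text
t: 17.8
tcp_pos: [594.7, -67.8, 191.0]
eef_rot: [3.131, -0.017, 0.18]
ft_force: [4.7, -0.6, -3.0]
finger_gap: 0.007
t 17.8 psi_case -1.618 r 51.9 z 191.0 yaw-psi-pi/2 0.136 Ft 4.7 Fr 0.9 Fz -3.0 j7 -1.48 F [ 4.7 -0.6 -3. ]
pointer [(np.float64(0.002), 168), (np.float64(-0.536), 112)] marks [(np.float64(0.003), 143), (np.float64(2.39), 142), (np.float64(-0.622), 108), (np.float64(-0.459), 103)]
```

The pointer is on the mark (0.002 against 0.003 rad). Backing away from the spoke, then up and out.

```bash
python3 -m inch '0 0 0 0.005 0 0 1;0 0 0 0.005 0 0 1;0 0 0 0.002 0 0 1'; python3 -c "
from h import *
st();tilt();look('t15')"
python3 -m inch '0 0 0 0 0 -0.02 1;0 0 0 0 0 -0.03 1;0 0 0 0 0 -0.04 1;0 0 0 -0.05 0.02 -0.02 1;0 0 0 -0.05 0.02 0 1;0 0 0 -0.05 0.02 0 1;0 0 0 0 0.05 0 1;0 0 0 0 0.05 0 1'; python3 -c "
from h import *
st()"
```

```text
t: 18.23
tcp_pos: [606.5, -65.2, 191.9]
eef_rot: [3.131, -0.015, 0.181]
ft_force: [-0.5, -0.1, -0.6]
finger_gap: 0.002
t 18.23 psi_case -1.383 r 51.2 z 191.9 yaw-psi-pi/2 -0.098 Ft -0.5 Fr -0.0 Fz -0.6 j7 -1.49 F [-0.5 -0.1 -0.6]
untilt turn [ 0.01  -0.015 -0.   ]
pointer [(np.float64(-0.001), 167), (np.float64(-0.505), 116)] marks [(np.float64(0.002), 143), (np.float64(2.39), 143), (np.float64(-0.444), 116)]
t: 19.27
tcp_pos: [480.5, -248.4, 303.8]
eef_rot: [3.134, -0.01, 0.191]
ft_force: [-0.0, -0.5, -1.2]
finger_gap: 0.004
t 19.27 psi_case -2.11 r 257.9 z 303.8 yaw-psi-pi/2 0.639 Ft 0.2 Fr 0.4 Fz -1.2 j7 -1.03 F [-0.  -0.5 -1.2]
```

```bash
python3 -m inch '0 0 0 0 0.06 0 1;0 0 0 0 0.06 0 1;0 0 0 0 0.06 0 1;0 0 0 0 0.05 0 1;0 0 0 0 0 0 1;0 0 0 0 0 0 1'; python3 -c "
from h import *
st();look('t16')
c=camera('top');print('spokes',peaks(*polar(c,211,40,65),110));print('long',peaks(*polar(c,156,108,121),100));d=c['depth'];P=c['pose'];cv2.imwrite('pics/top17.png',c['image'][:,:,::-1])
R=np.array([[np.cos(Y),-np.sin(Y)],[np.sin(Y),np.cos(Y)]])
for yy in(-72,-68,-64,-60,-50,-46,-42,-38):
      u,v=proj(c,[*(C+R@[-148,yy]),168]);u,v=round(u),round(v)
      q=P[:3,:3]@(np.array([(u-c['cx'])/c['fx'],(v-c['cy'])/c['fy'],1])*d[v,u])+P[:3,3];print(yy,q.round(1))
"
```

```text
t: 20.02
tcp_pos: [523.0, -483.4, 303.7]
eef_rot: [3.136, -0.007, 0.189]
ft_force: [0.7, 0.5, -1.0]
finger_gap: 0.005
t 20.02 psi_case -1.809 r 472.5 z 303.7 yaw-psi-pi/2 0.336 Ft 0.6 Fr -0.6 Fz -1.0 j7 -0.73 F [ 0.7  0.5 -1. ]
pointer [(np.float64(-0.001), 153)] marks [(np.float64(0.002), 131), (np.float64(2.39), 130), (np.float64(-2.396), 127)]
spokes [(np.float64(0.005), 167), (np.float64(2.081), 168), (np.float64(-2.093), 168)]
long [(np.float64(0.001), 137), (np.float64(2.39), 124), (np.float64(-2.395), 122)]
-72 [ 451.  -101.2  167. ]
-68 [450.9 -96.9 167.6]
-64 [450.8 -92.7 168.2]
-60 [450.8 -88.6 166.6]
-50 [450.4 -79.8 171.3]
-46 [448.1 -75.5 172.9]
-42 [448.1 -71.4 172.2]
-38 [ 380.5   11.5 1134.9]
```

View pics/t16.png

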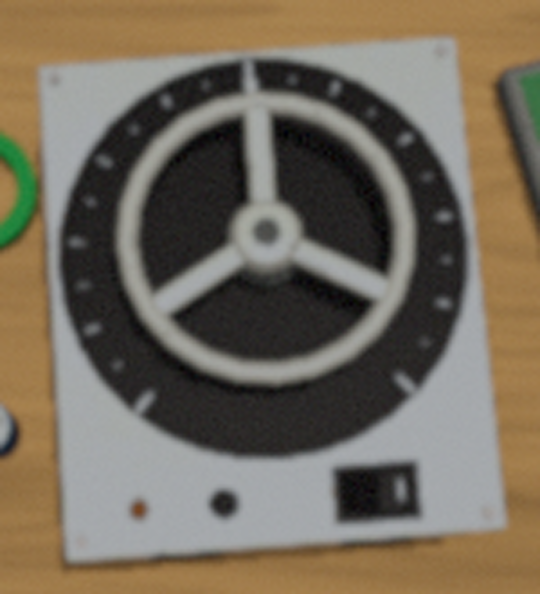

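View pics/top17.png

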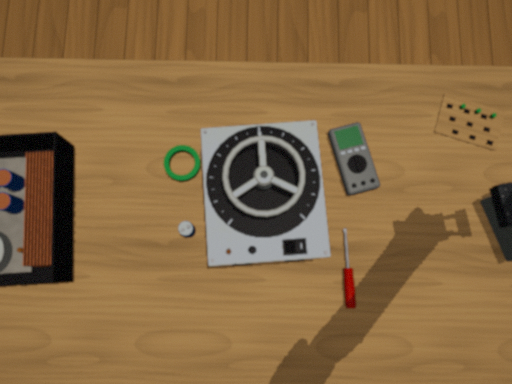

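The pointer meets the half mark at (249,80), the rocker is on, and the loose things are where they started. The gripper is close to the drawer cabinet, so I'll move clear of it before handing in.

```bash
python3 -m inch '0 0 0 0 -0.05 0 1;0 0 0 0 -0.05 0 1;0 0 0 0 0 0 1;0 0 0 0 0 0 1'; python3 -c "
from h import *
st()
from station import sign_off
print(sign_off())"
```

```text
t: 20.62
tcp_pos: [504.0, -377.9, 304.5]
eef_rot: [3.135, -0.008, 0.195]
ft_force: [-0.3, 0.1, -0.6]
finger_gap: 0.003
t 20.62 psi_case -1.901 r 372.6 z 304.5 yaw-psi-pi/2 0.434 Ft -0.4 Fr 0.0 Fz -0.6 j7 -0.84 F [-0.3  0.1 -0.6]
the job is handed in; nothing more can be done
None
```

The job is done and handed in at 20.6 s, with the amplifier up at half-way and the robot touching nothing. I used the shut fingers as one finger. They pushed a spoke counter-clockwise onto the zero stop at about 13 N, pressed the rocker on, then pushed a spoke clockwise at about 0.5 rad/s over roughly 5 s.

**Last checks:**
- **Pointer:** it read −0.001 rad against the half mark at 0.002 rad, and stayed there after the finger let go. It never measurably ran past the mark.
- **Rocker:** the ON half read about 167 mm, which is 12 mm above the deck and level, and the OFF half is raised.
- **Loose things:** they look unmoved in the top picture; I judged this by eye and did not measure it.
- **Wheel force:** about 5–7 N while turning, with no pinch.

**What went less well:**
- **Rocker press:** it was much harder than needed. The wrist force read 96 N and then 75 N, because I sent a second press before reading the first. That is under the 120 N wrist limit and came through the fingertips, but it was not gentle.
- **Zero mark reading:** the camera read the zero mark at 2.39 rad against the nominal 2.40, a small calibration bias. The pointer agreed with the mark itself at the stop.

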